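# Open the gate and roll the glass blank to the stop

## Task

Lift the gate bar straight up and level out of its two blue U brackets and lay it gently in the two yellow saddles of the black rest. Then roll the hexagonal glass blank over, one face at a time, towards the end stop, without picking it up off the bed, until its white face is on top, and push it along the bed fully home, flush against the stop. Leave the jar, the spray can, the brass dop and the cup where they stand.

Things in the scene. Friction and masses are not known exactly. Their poses are not given: they have to be found in the camera images.
- bed: Fixed board 190 x 190 mm, green felted top 12 mm above the table. Origin 5 mm to +x from under its middle, z up. On its -x side, nearest the robot, is the aluminium end stop (130 mm along y, 26 mm above the felt). At x = -17 mm two blue U brackets stand at y = +75 and -75 mm (12 mm along y, 40 mm along x, cheek tops 60 mm above the table). Beyond them the felt is open to its far edge.
- stop_face (a point): Middle of the end stop's face that looks to the bed's +x, 31 mm above the table; axes as the bed's. A blank that is home has its middle 22 mm from this face in +x (a long edge of the blank touches it).
- slot_left (a point): Middle of the slot floor in the bracket at bed y = +75 mm, 34 mm above the table. The slot is open on top, 18 mm wide along bed x, 26 mm deep.
- slot_right (a point): The same for the bracket at bed y = -75 mm.
- gate_bar: Loose steel bar, 14 mm square, 188 mm long along its own y; on each end a 22 mm square black rubber block, 10 mm long, just outside the bracket, so that it comes out only upwards. About 0.36 kg, balanced at the middle. Origin at the middle of the square bar, z up, 41 mm above the table while in the brackets. A wooden handle on top.
- bar_handle (a point): Middle of the wooden handle of the gate bar: 18 mm square, 72 mm long along the bar, its middle 36 mm above the bar's middle, held on two posts with 20 mm of free height below it. It is gripped across the bar (along the bar's x), from above.
- bar_end_left (a point): Middle of the rubber block at the bar's +y end, 89 mm from the bar's middle. The bar is out of the brackets when both ends are higher than 72 mm above the table.
- bar_end_right (a point): The same at the bar's -y end.
- rest: Fixed black rest, 64 x 160 mm, with two yellow saddles at its y = +60 and -60 mm (12 mm along y): open-topped slots 28 mm wide along its x, floor 25 mm and cheek tops 39 mm above the table. Origin under its middle; the bar lies along its y, either way round, then with its origin 32 mm above the table. It stands left or right of the bed, about a quarter turn from it.
- blank: Loose amber glass hexagonal prism, 38 mm across flats (44 across corners, sides 22), 90 mm long along its own y, about 0.31 kg, origin at its middle, 31 mm above the table as it lies on the felt beyond the bar. A level push on its widest edge, 19 mm above the felt, slides it; moved up and over in an arc about its leading bottom edge it tips, and past 30 degrees falls on to the next face.
- white_face (a point): Middle of the blank's one white long face, 19 mm from the blank's middle. At the start it is the lower side face looking away from the stop: two rolls of one face (22 mm each) towards the stop bring it on top, 50 mm above the table.
- jar: Bystander: white jar with a brown cap, 72 mm wide, 110 mm high. Leave it alone.
- spray: Bystander: steel spray can with a white top, 52 mm wide, 150 mm high. Leave it alone.
- dop: Bystander: stepped brass dop, 34 mm wide, 45 mm high. Leave it alone.
- cup: Bystander: open white plastic cup, 64 mm wide, 70 mm high. Leave it alone.
There are look-alikes about, which are no part of the job. Of the things that look like the blank, the middle-sized one is meant.

How it is judged:
On the way, in this order (a step that is already met when the one before it is completed fails the run):
1. the gate bar is lifted level, both ends clear above the brackets (height (world z) of each of bar_end_left, bar_end_right above 0.072 m and horizontal distance between gate_bar and stop_face below 0.085 m and x of gate_bar in the frame of stop_face between 0.035 and 0.081 m and angle between gate_bar's own y axis and vertical between 1.45 and 1.69 rad), for 0.1 s.
2. the gate bar lies in both saddles of the rest, let go and at rest (horizontal distance between gate_bar and rest below 0.03 m and height (world z) of gate_bar between 0.028 and 0.036 m and angle between the y axis of gate_bar and the y axis of rest, either way round below 0.2 rad and angle between gate_bar's own y axis and vertical between 1.5 and 1.64 rad and angle between gate_bar's own z axis and vertical below 0.12 rad and linear speed of gate_bar below 0.02 m/s and contact force between the fingers and gate_bar below 0.5 N), for 0.2 s.
3. the blank has been rolled so that its white face lies flat on top (height (world z) of white_face between 0.0475 and 0.053 m and angle between blank's own z axis and vertical between 2.02 and 2.17 rad and linear speed of blank below 0.02 m/s and angular speed of blank below 0.2 rad/s), for 0.2 s.
At the end, for the whole second after the job is handed in: Bar lies level in both saddles, handle up, let go (middle within 30 mm of the rest's, 0.2 rad of its direction); blank lies still, white face on top within 4 degrees, leading edge within 3 mm of the stop, parallel to it within 0.07 rad, within 30 mm of its middle sideways (all of step 2 and all of step 3 and x of blank in the frame of stop_face between 0.015 and 0.0255 m and y of blank in the frame of stop_face between -0.03 and 0.03 m and angle between the y axis of blank and the y axis of bed, either way round below 0.07 rad); the robot touches nothing.
It fails at once if the gate bar is tipped out of level by more than about 17 degrees (angle between gate_bar's own y axis and vertical below 1.27 rad or angle between gate_bar's own y axis and vertical above 1.87 rad).
It fails at once if the gate bar is dropped (falls from more than about 10 mm, not held) (contact force between the fingers and gate_bar below 0.3 N and linear speed of gate_bar above 0.45 m/s).
It fails at once if the gate bar hits the rest hard (more than 60 N) (contact force between gate_bar and rest above 60 N).
It fails at once if the blank is picked up off the bed or falls off it (rolling raises its middle only 3 mm, to 34 mm) (height (world z) of blank above 0.046 m or height (world z) of blank below 0.022 m).
It fails at once if a bystander (jar, spray can, dop or cup) is moved more than 20 mm (distance of any of jar, spray, dop, cup from where it was at the start of the episode above 0.02 m).
It also fails if it takes over 58 s, if anything falls off the work surface, if the arm or the gripper's body presses on something with over 40 N, if the wrist force passes 120 N, or if a joint passes its speed limit or range.

## Robot

A 6-joint arm with a two-finger parallel gripper is mounted at the origin on the work surface. World frame = base frame: x ahead of the robot, y to its left, z up, the work surface at z = 0. Lengths are in m, angles in rad, forces in N, time in s.
With the tool pointing down it reaches from about 0.325 to 0.775 m from the base axis. Payload 5.5 kg.
Tool frame: the origin (TCP) lies between the finger pads; the fingertips stand 25 mm ahead of it and the grasp point (between the pads) lies 6 mm ahead of it; z points along the fingers, y is the line along which they close (so a half turn about z gives the same grasp; the last joint's range is limited). The gripper opens to 85 mm and grips with 20 to 120 N. Pads are 22 mm wide; open, the fingers measure 114 mm over their backs; the gripper's body (76 mm by 85 mm) begins 54 mm behind the grasp point. The pads swing forward as they close: fully open they stand 13 mm farther back than shut.
Start: joints at [1.077, 0.091, 1.231, -0, 1.82, -0.057], TCP at [0.254, 0.544, 0.256] pointing down, gripper open.
Joint ranges: [-2.87, 2.87], [-0.86, 2.18], [0.17, 2.46], [-1.51, 4.65], [0.06, 2.69], [-2.65, 2.65]. Speed limits (rad/s): [2.57, 2.57, 3.01, 3.14, 3.14, 3.14].

## Interface

Orientations are given as a rotation vector (axis times angle).
In Python, from cell import read_state, capture, camera_model, close_job gives the robot as it stands.
- The arm moves only by the tool arm_command, never from a script. Its argument "series" is a list of rows, each a list of 5 numbers: the closure in counts, from 0 (fully open) to 255 (shut), then the shift along the world's x, y, z in m, then the turn about the world's z in degrees. In form: [[hand, dx, dy, dz, yaw], ...]. A call has 1 to 8 rows; each row shifts and turns the commanded pose from where the row before left it; what a row does not reach is not made up. A row lasts 1/12 s, in which the tool goes at most 41.7 mm and 7.16 degrees, less where a joint would pass 70% of its speed; a pose out of reach is approached as far as the arm can. A call is refused whole if a number of a shift passes 0.0417 or a number of a turn 7.16, either way. A call with a gripper value outside its range is refused whole. The fingers move at their own pace and stop on an object; "newtons" is the grip in N (left out, the last holds). Time passes only in rows, so rows that do not move let the fingers close. It gives the time, the measured TCP pose, the force, the opening and the grip force at its end, in the units of the state.
- read_state(): the state, without advancing time (a new reading comes with each control period).
- capture(name): name is "side" or "top"; returns (picture, depth): 480x640x3 uint8, red, green, blue; 480x640 float32, m along the optical axis (not along the pixel's ray), 0 where there is no reading.
- camera_model(name): a dict with "fov_y" (degrees; the focal length in pixels is half the picture's height over the tangent of half this angle, whatever the lens; pixels are square), "cx", "cy" (the principal point, pixels), "cam_to_world" (4x4, takes a point from camera to world coordinates). Camera axes: x right, y up, looking along -z (the intrinsics and any distortion apply to the point x, -y, -z); pixel columns grow to the right and rows downward; lengths in m; the calibration is good to about 2 mm. A picture is of the moment at which its call begins. camera_model takes no time and is no camera call.
- close_job(): hands the job in; it is judged then, once.
The state is a dict: "time": time; "joint_pos": joint angles; "joint_velocities": joint speeds; "effort": joint torques, N m; "tcp_pos": TCP position; "tcp_rot": TCP orientation; "wrist_force": force on the tool from outside, world axes, zero at the start; "wrist_torque": the same for the moment, N m; "opening": opening from 0.0 (shut) to 1.0 (fully open); "finger_force": force on a finger pad.
Only numpy, scipy, OpenCV 4.12 (cv2) and the standard library are available. Lean on these libraries where they do the work, as an engineer would, in place of code of your own. Each camera call takes 0.05 s, during which the arm holds its last target. There are 200 camera calls.

## Working session

There is one attempt and no reset: what is moved stays moved. The work goes in short steps, Python scripts to look and compute and a tool call to move; the robot and the scene stay as the last step left them, time stands still between calls to the robot, and variables do not carry over. Pictures are saved under pics/ and viewed, at most 10 in all, crops included, and the job is handed in when it is done.

Besides the shell and the picture viewer there is one more tool, called after "Call:" as name([rows], argument=value, ...), one row to a line, values as JSON. arm_command: Moves the arm, as the interface text tells. Its arguments: {"type":"object","properties":{"series":{"type":"array"},"newtons":{"type":"number"}},"required":["series"]}

```bash
mkdir -p pics
cat > h.py <<'E'
import numpy as np, cv2
from cell import *
def cam(n):
    m=camera_model(n); f=240/np.tan(np.radians(m['fov_y'])/2); return f,m['cx'],m['cy'],np.array(m['cam_to_world']),m
def cloud(n):
    p,d=capture(n); f,cx,cy,T,_=cam(n)
    v,u=np.mgrid[:480,:640]
    P=np.stack([(u-cx)/f*d,-(v-cy)/f*d,-d,np.ones_like(d)],-1)@T.T
    P=P[...,:3]; P[d==0]=np.nan
    return p,d,P
E
python3 - <<'E'
from h import *
for n in('top','side'):
    p,d,P=cloud(n); cv2.imwrite(f'pics/{n}0.png',p[...,::-1]); np.savez(f'{n}0.npz',p=p,d=d,P=P)
    print(cam(n))
s=read_state();print(s['tcp_pos'],s['tcp_rot'],s['time'])
E
```

```text
(np.float64(432.9788916680926), 316.1352221037232, 240.6509207706624, array([[ 9.06778148e-04,  9.83290159e-01, -1.82042965e-01,
         3.81410416e-01],
       [-9.99994817e-01,  3.29215217e-04, -3.20286678e-03,
        -8.90825669e-02],
       [-3.08941607e-03,  1.82044925e-01,  9.83285361e-01,
         1.03046243e+00],
       [ 0.00000000e+00,  0.00000000e+00,  0.00000000e+00,
         1.00000000e+00]]), {'fov_y': 57.99916614505334, 'cx': 316.1352221037232, 'cy': 240.6509207706624, 'cam_to_world': array([[ 9.06778148e-04,  9.83290159e-01, -1.82042965e-01,
         3.81410416e-01],
       [-9.99994817e-01,  3.29215217e-04, -3.20286678e-03,
        -8.90825669e-02],
       [-3.08941607e-03,  1.82044925e-01,  9.83285361e-01,
         1.03046243e+00],
       [ 0.00000000e+00,  0.00000000e+00,  0.00000000e+00,
         1.00000000e+00]])})
(np.float64(609.2217128937071), 322.29103192059335, 244.57056824535806, array([[ 0.97598002,  0.14636609, -0.16136904,  0.33644011],
       [-0.21763417,  0.62129771, -0.75274466, -1.06311921],
       [-0.00991808,  0.76978317,  0.63822841,  0.93280525],
       [ 0.        ,  0.        ,  0.        ,  1.        ]]), {'fov_y': 43.00344955376699, 'cx': 322.29103192059335, 'cy': 244.57056824535806, 'cam_to_world': array([[ 0.97598002,  0.14636609, -0.16136904,  0.33644011],
       [-0.21763417,  0.62129771, -0.75274466, -1.06311921],
       [-0.00991808,  0.76978317,  0.63822841,  0.93280525],
       [ 0.        ,  0.        ,  0.        ,  1.        ]])})
[0.25372848 0.54349277 0.25525332] [-6.80558190e-01 -3.06651930e+00  2.63470164e-03] 0.1
```

View pics/top0.png

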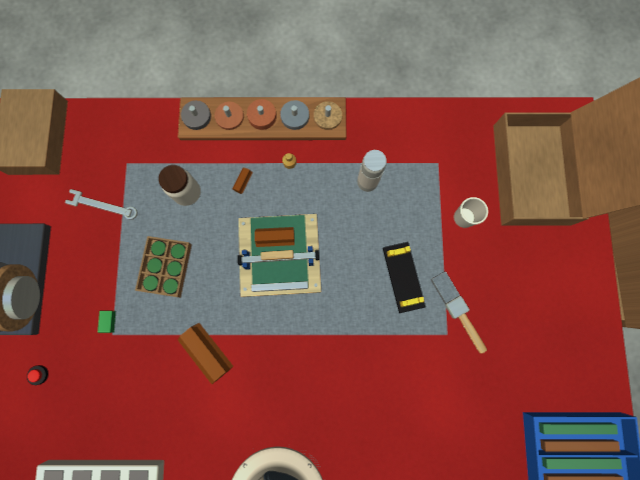

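View pics/side0.png

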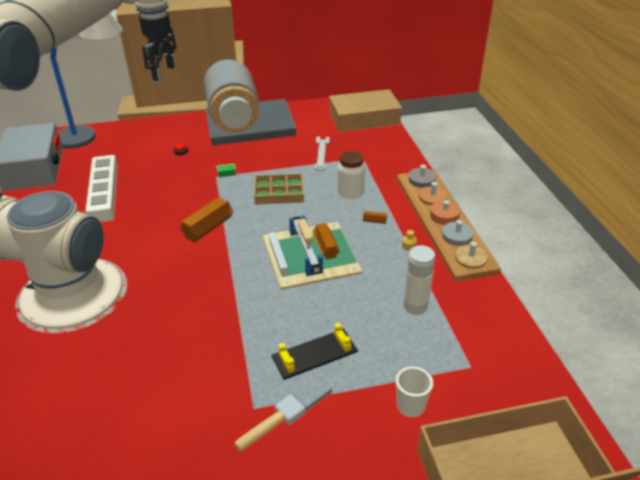

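Top view: the bed is around (279,255), with the bar handle at (277,255). The black rest with its yellow saddles is at (404,278). There are three blank look-alikes:
- (205,352): large, off the bed.
- (242,180): small, off the bed.
- (274,237): middle-sized, on the felt beyond the bar, so this is the one meant.

Next I measure and confirm this in a crop.

Run:
```python
from h import *
z=np.load('top0.npz');p,d,P=z['p'],z['d'],z['P']
hsv=cv2.cvtColor(p,cv2.COLOR_RGB2HSV)
def rect(m,name):
    Q=P[m&np.isfinite(P[...,2])]
    if len(Q)<5: print(name,len(Q));return
    zz=np.median(Q[:,2]); c,s,a=cv2.minAreaRect((Q[:,:2]*1000).astype(np.float32))
    print(name,len(Q),'c',np.round(c,1),'size',np.round(s,1),'ang',round(a,1),'z med/95',np.round(zz*1000,1),np.round(np.percentile(Q[:,2],95)*1000,1))
V,U=np.mgrid[:480,:640]
def box(u0,u1,v0,v1): return (U>=u0)&(U<=u1)&(V>=v0)&(V<=v1)
H,S,B=[hsv[...,i].astype(int) for i in range(3)]
bed=box(225,335,200,310)
rect(bed&(P[...,2]>.006)&(P[...,2]<.02),'bedtop')
rect(bed&(H>65)&(H<95)&(S>80),'felt')
amb=(H>3)&(H<20)&(S>150)
rect(bed&amb&(P[...,2]>.03),'blank'); rect(bed&amb&(P[...,2]>.045),'blanktop')
rect(box(170,240,315,390)&amb&(P[...,2]>.01),'big'); rect(box(230,255,165,197)&amb&(P[...,2]>.01),'small')
rect(bed&(P[...,2]>.075),'handle')
rect(bed&(H>105)&(H<130)&(S>120)&(U<279),'brL');rect(bed&(H>105)&(H<130)&(S>120)&(U>279),'brR')
rect(bed&(V>278)&(P[...,2]>.031)&(P[...,2]<.045),'stop')
yel=(H>22)&(H<35)&(S>150)&box(380,430,235,320)
rect(yel&(V<275),'sad1');rect(yel&(V>275),'sad2')
rect(box(375,435,235,320)&(B<60),'black')
for n,b in(('jar',box(155,205,155,205)),('spray',box(350,390,145,195)),('cup',box(450,490,195,230)),('dop',box(280,300,150,170))):
    rect(b&(P[...,2]>.03),n)
c=p[190:320,220:440]; cv2.imwrite('pics/c0.png',cv2.resize(c,None,fx=3.6,fy=3.6,interpolation=cv2.INTER_CUBIC)[...,::-1])
```

```text
bedtop 4294 c [5.301e+02 1.000e-01] size [238.6 254. ] ang 0.1 z med/95 11.7 15.0
felt 2294 c [550.6   4.6] size [160.3 129.1] ang 3.4 z med/95 12.0 15.3
blank 669 c [575.4  11.5] size [41.2 89. ] ang 3.2 z med/95 48.5 52.8
blanktop 454 c [575.6  11.5] size [30.1 89.3] ang 3.9 z med/95 49.7 53.0
big 1577 c [311.  163.7] size [126.3  61.7] ang 40.3 z med/95 51.2 55.6
small 249 c [719.6  96. ] size [26.6 57.6] ang 65.9 z med/95 23.9 27.4
handle 277 c [525.5   0.6] size [18.3 71.7] ang 3.9 z med/95 85.2 88.5
brL 67 c [520.7  76.5] size [38.1 12.3] ang 3.4 z med/95 57.4 61.8
brR 44 c [528.4 -72.1] size [36.5  8. ] ang 3.2 z med/95 58.9 61.6
stop 400 c [460.3  -2.1] size [ 16.4 126.7] ang 3.2 z med/95 38.0 40.9
sad1 141 c [ 543.9 -278.4] size [15.3 48.5] ang 11.6 z med/95 26.7 40.4
sad2 136 c [ 425.9 -306.5] size [14.1 50.7] ang 12.9 z med/95 26.5 40.5
black 1479 c [ 484.2 -292.2] size [158.2  62.9] ang 12.7 z med/95 10.1 13.5
jar 1087 c [691.6 231. ] size [66.7 65.8] ang 4.2 z med/95 107.8 112.3
spray 809 c [ 718.  -211.9] size [49.6 50.1] ang 46.2 z med/95 141.6 152.1
cup 480 c [ 629.6 -446.5] size [62.2 62.5] ang 43.4 z med/95 58.8 71.8
dop 49 c [770.5 -19.4] size [15.5 15.4] ang 35.6 z med/95 43.4 47.2
```

View pics/c0.png

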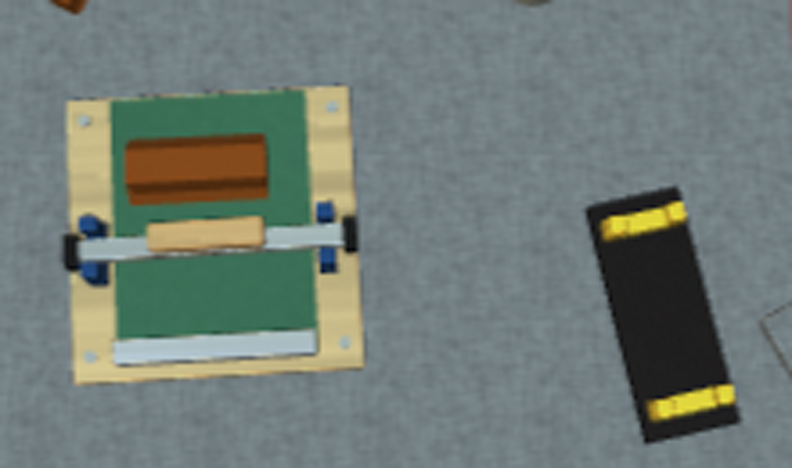

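The crop confirms it: amber prism at crop (197,168), 89 x 38 mm, top 50 mm above the table, on the felt beyond the bar. The big one is 126 mm long and the small one 58 mm, so this is the middle-sized one. Now moving above the handle.

Call:
arm_command([
  [0,0.017,-0.034,0,-3.84],
  [0,0.017,-0.034,0,-3.84],
  [0,0.017,-0.034,0,-3.84],
  [0,0.017,-0.034,0,-3.84],
  [0,0.017,-0.034,0,-3.84],
  [0,0.017,-0.034,0,-3.84],
  [0,0.017,-0.034,0,-3.84],
  [0,0.017,-0.034,0,-3.84],
], newtons=60)

```text
time: 0.77
tcp_pos: [0.3901, 0.2699, 0.2559]
tcp_rot: [-1.473, -2.775, 0.001]
wrist_force: [1.2, -0.0, 0.1]
opening: 1.002
finger_force: 0.0
```

Call:
arm_command([
  [0,0.017,-0.034,0,-3.84],
  [0,0.017,-0.034,0,-3.84],
  [0,0.017,-0.034,-0.01,-3.84],
  [0,0.017,-0.034,-0.015,-3.84],
  [0,0.017,-0.034,-0.015,-3.84],
  [0,0.017,-0.034,-0.02,-3.84],
  [0,0.017,-0.034,-0.02,-3.84],
  [0,0.017,-0.034,-0.02,-3.84],
])

```text
time: 1.43
tcp_pos: [0.5246, 0.0009, 0.1569]
tcp_rot: [-2.156, -2.285, -0.0]
wrist_force: [0.7, 1.5, 0.8]
opening: 1.002
finger_force: 0.0
```

Call:
arm_command([
  [0,0,0,0,0],
  [0,0,0,0,0],
  [0,0,0,0,0],
])

```text
time: 1.68
tcp_pos: [0.5241, 0.0028, 0.1579]
tcp_rot: [-2.151, -2.288, 0.0]
wrist_force: [0.3, 0.2, 0.5]
opening: 0.995
finger_force: 0.0
```

Call:
arm_command([
  [100,0,0,-0.02,0],
  [100,0,0,-0.02,0],
  [100,0,0,-0.02,0],
  [100,0.001,-0.001,-0.015,0],
  [100,0,0,0,0],
  [255,0,0,0,0],
  [255,0,0,0,0],
  [255,0,0,0,0],
])

```text
time: 2.35
tcp_pos: [0.5261, 0.0023, 0.0854]
tcp_rot: [2.149, 2.288, 0.003]
wrist_force: [-8.0, 0.7, 10.8]
opening: 0.199
finger_force: 61.0
```

Call:
arm_command([
  [255,0,0,0,0],
  [255,0,0,0,0],
  [255,0,0,0,0],
  [255,0,0,0,0],
])

```text
time: 2.68
tcp_pos: [0.526, 0.0022, 0.0854]
tcp_rot: [2.15, 2.288, 0.004]
wrist_force: [-2.9, 2.9, 6.1]
opening: 0.196
finger_force: 59.0
```

Call:
arm_command([
  [255,0,0,0.004,0],
  [255,0,0,0.008,0],
  [255,0,0,0.01,0],
  [255,0,0,0.01,0],
  [255,0,0,0.01,0],
  [255,0,0,0.01,0],
  [255,0,0,0.005,0],
  [255,0,0,0,0],
], newtons=90)

```text
time: 3.35
tcp_pos: [0.5262, 0.0016, 0.1423]
tcp_rot: [2.15, 2.287, 0.003]
wrist_force: [0.5, 0.3, -3.7]
opening: 0.194
finger_force: 88.1
```

Call:
arm_command([
  [255,0,0,0,0],
  [255,0,0,0,0],
  [255,0,0,0,0],
])

```text
time: 3.6
tcp_pos: [0.5249, 0.0017, 0.1391]
tcp_rot: [-2.151, -2.288, 0.002]
wrist_force: [-0.2, -0.7, -3.8]
opening: 0.19
finger_force: 88.1
```

```bash
cat > bar.py <<'E'
from h import *
import sys
p,d,P=cloud('top')
# rubber end blocks / steel bar: raised points around tcp
t=np.array(read_state()['tcp_pos']); R=np.hypot(P[...,0]-t[0],P[...,1]-t[1])
E
python3 - <<'E'
from h import *
for n in('side',):
    p,d,P=cloud(n); cv2.imwrite(f'pics/{n}1.png',p[100:400,150:450][:,:,::-1].repeat(2,0).repeat(2,1))
E
```

```text
(no output)
```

View pics/side1.png

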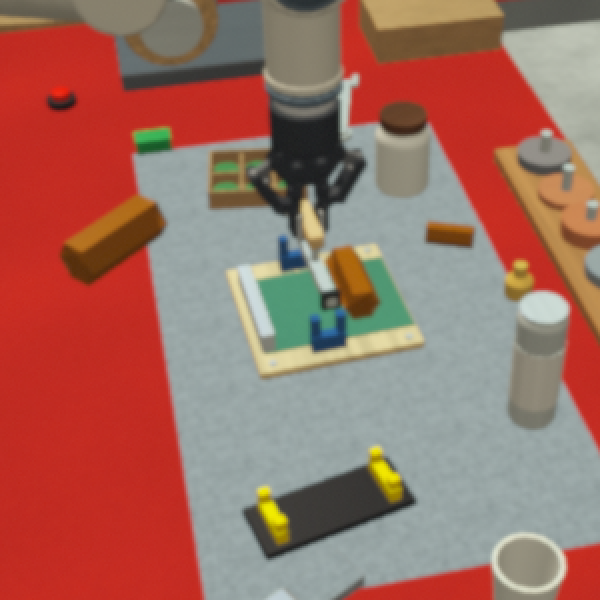

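The picture shows the bar held level above the brackets, with its end at crop (330,300). Now carrying it to the rest.

Call:
arm_command([
  [255,-0.0033,-0.0245,0,-5],
  [255,-0.0033,-0.0245,0,-5],
  [255,-0.0033,-0.0245,0,-5],
  [255,-0.0033,-0.0245,0,-5],
  [255,-0.0033,-0.0245,0,-5],
  [255,-0.0033,-0.0245,0,-5],
  [255,-0.0033,-0.0245,0,-5],
  [255,-0.0033,-0.0245,0,-5],
])

```text
time: 4.32
tcp_pos: [0.4984, -0.1953, 0.1395]
tcp_rot: [-2.807, -1.409, 0.001]
wrist_force: [0.3, -0.5, -4.2]
opening: 0.191
finger_force: 88.1
```

Call:
arm_command([
  [255,-0.0033,-0.0245,0,-6],
  [255,-0.0033,-0.0245,0,-6],
  [255,-0.0033,-0.0245,0,-6],
  [255,-0.0033,-0.0245,0,-6],
  [255,0,0,0,-6],
  [255,0,0,0,-5],
  [255,0,0,0,-5],
  [255,0,0,0,0],
])

```text
time: 4.98
tcp_pos: [0.4854, -0.2924, 0.1393]
tcp_rot: [-3.12, -0.365, 0.001]
wrist_force: [0.7, 0.5, -4.2]
opening: 0.191
finger_force: 88.5
```

Call:
arm_command([
  [255,0,0,0,0],
  [255,0,0,0,0],
])

```text
time: 5.15
tcp_pos: [0.4856, -0.2921, 0.1397]
tcp_rot: [-3.119, -0.374, 0.001]
wrist_force: [0.3, 0.7, -3.7]
opening: 0.195
finger_force: 88.5
```

Run:
```python
from h import *
p,d,P=cloud('top'); s=read_state(); print(s['tcp_pos'],s['tcp_rot'],s['wrist_force'])
cv2.imwrite('pics/t2.png',cv2.resize(p[210:350,340:480],None,fx=4,fy=4,interpolation=cv2.INTER_CUBIC)[...,::-1])
```

```text
[ 0.48567531 -0.29209507  0.13985135] [-3.11905089e+00 -3.73667210e-01  4.85564025e-04] [-0.00624735  0.59104065 -3.65675825]
```

View pics/t2.png

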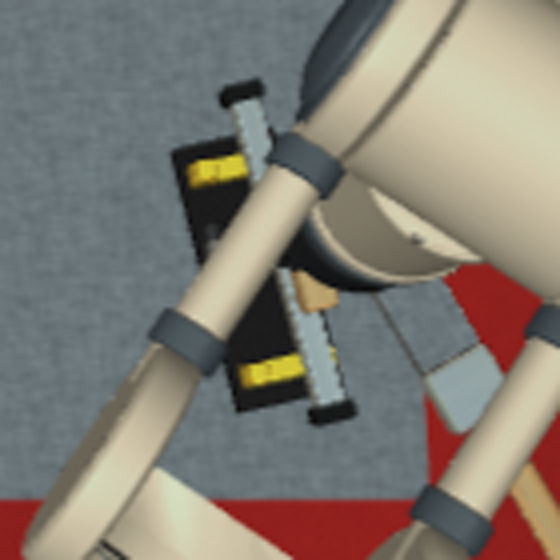

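The bar is parallel to the rest; its black ends are at full-image (400,233) and (423,313). I'll cast rays to check the middle.

Run:
```python
from h import *
f,cx,cy,T,_=cam('top')
def ray(u,v,z):
    r=T[:3,:3]@np.array([(u-cx)/f,-(v-cy)/f,-1]); o=T[:3,3]; return (o+r*(z-o[2])/r[2])[:2]
a=ray(400.5,233,.106);b=ray(423,312.8,.106);print(a,b,(a+b)/2,np.linalg.norm(a-b),np.degrees(np.arctan2(*(a-b)[::-1])))
a=ray(340+216/4,210+170/4,.038);b=ray(340+286/4,210+370/4,.038);print(a,b,(a+b)/2)
```

```text
[ 0.56956525 -0.2697363 ] [ 0.39819486 -0.31114653] [ 0.48388005 -0.29044142] 0.17630263100317065 13.584639605306366
[ 0.53727893 -0.26637298] [ 0.42247022 -0.30241498] [ 0.47987457 -0.28439398]
```

Call:
arm_command([
  [255,0,-0.001,-0.01,0],
  [255,0,-0.001,-0.012,0],
  [255,0,0,-0.012,0],
  [255,0,0,-0.01,0],
  [255,0,0,-0.006,0],
  [255,0,0,-0.003,0],
  [255,0,0,0,0],
  [255,0,0,0,0],
])

```text
time: 5.87
tcp_pos: [0.4858, -0.2943, 0.0872]
tcp_rot: [3.12, 0.37, 0.0]
wrist_force: [-0.7, -1.1, -3.8]
opening: 0.194
finger_force: 88.5
```

Call:
arm_command([
  [255,0,0,-0.002,0],
  [255,0,0,-0.002,0],
  [255,0,0,-0.002,0],
  [255,0,0,-0.002,0],
  [255,0,0,0,0],
])

```text
time: 6.28
tcp_pos: [0.4855, -0.2941, 0.0785]
tcp_rot: [-3.119, -0.37, 0.001]
wrist_force: [0.3, -0.6, -3.6]
opening: 0.19
finger_force: 88.5
```

Still 2 mm or so above; fine steps.

Call:
arm_command([
  [255,0,0,-0.001,0],
  [255,0,0,-0.001,0],
  [255,0,0,-0.0005,0],
  [255,0,0,0,0],
])

```text
time: 6.62
tcp_pos: [0.4857, -0.2943, 0.0767]
tcp_rot: [3.12, 0.37, 0.0]
wrist_force: [0.1, 0.4, -3.6]
opening: 0.189
finger_force: 88.6
```

Call:
arm_command([
  [255,0,0,-0.001,0],
  [255,0,0,-0.001,0],
  [255,0,0,0,0],
])

```text
time: 6.87
tcp_pos: [0.4858, -0.2944, 0.0765]
tcp_rot: [3.119, 0.37, 0.001]
wrist_force: [-4.0, 2.0, 6.9]
opening: 0.191
finger_force: 90.0
```

Contact with the saddles. Let go and rise.

Call:
arm_command([
  [190,0,0,0,0],
  [120,0,0,0,0],
  [80,0,0,0,0],
  [80,0,0,0,0],
  [80,0,0,0,0],
  [80,0,0,0.01,0],
  [80,0,0,0.02,0],
  [80,0,0,0.03,0],
])

```text
time: 7.53
tcp_pos: [0.4844, -0.2934, 0.1326]
tcp_rot: [-3.116, -0.37, 0.007]
wrist_force: [0.2, 0.7, -0.5]
opening: 0.686
finger_force: 0.0
```

Call:
arm_command([
  [80,0,0,0.03,0],
  [80,0.01,0.04,0,-1.5],
  [80,0.012,0.04,0,-1.5],
  [80,0.012,0.04,0,-1.5],
  [80,0.012,0.04,0,-1.5],
  [80,0.012,0.04,0,-1.5],
  [80,0.012,0.04,0,-1.5],
  [80,0.01,0,0,-1.5],
])

```text
time: 8.2
tcp_pos: [0.5663, -0.0477, 0.1658]
tcp_rot: [-3.137, -0.092, -0.002]
wrist_force: [0.5, -0.2, -0.1]
opening: 0.685
finger_force: 0.0
```

Run:
```python
from h import *
s=read_state(); print(s['tcp_pos'],s['tcp_rot'],s['opening'])
p,d,P=cloud('top'); 
pp=cv2.resize(p[200:330,220:440],None,fx=3.6,fy=3.6,interpolation=cv2.INTER_CUBIC)[...,::-1]
cv2.imwrite('pics/t3.png',pp)
V,U=np.mgrid[:480,:640]
m=(U>370)&(U<440)&(V>225)&(V<325)&(P[...,2]>.031)&(P[...,2]<.043);Q=P[m]
m2=(U>370)&(U<440)&(V>225)&(V<325)&(P[...,2]>.065)&(P[...,2]<.09);Q2=P[m2]
for q in(Q,Q2): print(len(q),cv2.minAreaRect((q[:,:2]*1000).astype(np.float32)),np.median(q[:,2]))
```

```text
[ 0.56628316 -0.04773527  0.16581532] [-3.13692312e+00 -9.16109865e-02 -2.44928892e-03] 0.685022042142385
502 ((484.9792785644531, -292.54266357421875), (187.42160034179688, 49.72187423706055), 12.741711616516113) 0.03880339816840361
291 ((485.3466796875, -293.9323425292969), (71.48538970947266, 18.797426223754883), 13.392757415771484) 0.07667005061541388
```

View pics/t3.png

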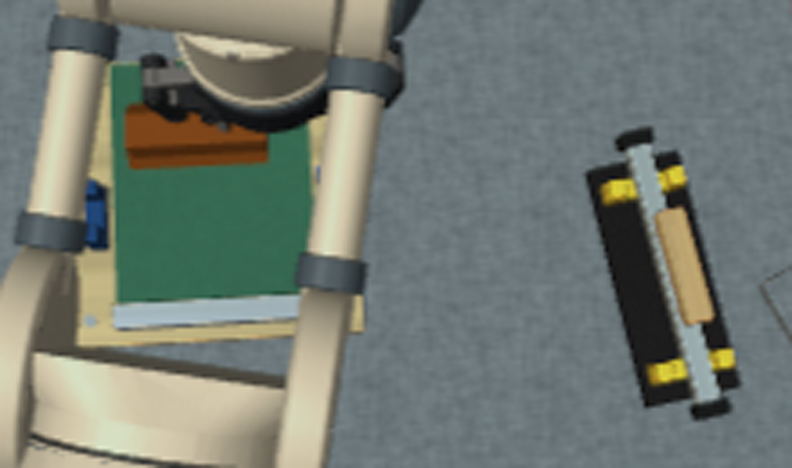

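The bar lies in both saddles, handle up: ends at crop (634,138) and (711,408), handle top 77 mm. Now behind the blank, fingers spread along its length.

Call:
arm_command([
  [120,0.02,0.021,0,0],
  [120,0.02,0.021,0,0],
  [120,0.02,0.02,0,0],
  [120,0,0,-0.03,0],
  [120,0,0,-0.04,0],
  [120,0,0,-0.03,0],
  [120,0,0,-0.01,0],
  [120,0,0,0,0],
])

```text
time: 8.92
tcp_pos: [0.6234, 0.0067, 0.0509]
tcp_rot: [-3.14, -0.082, 0.011]
wrist_force: [-0.2, -0.1, -0.3]
opening: 0.528
finger_force: 0.0
```

Call:
arm_command([
  [120,0,0,0,0],
  [120,0,0,-0.005,0],
  [120,0,0,-0.006,0],
  [120,0,0,0,0],
  [120,0,0,0,0],
])

```text
time: 9.33
tcp_pos: [0.6258, 0.0072, 0.0443]
tcp_rot: [3.14, 0.083, 0.001]
wrist_force: [-0.2, 0.2, 0.4]
opening: 0.53
finger_force: 0.0
```

Call:
arm_command([
  [120,-0.005,0.006,-0.003,0],
  [120,-0.005,0,0,0],
  [120,-0.003,0,0,0],
  [120,0,0,0,0],
  [120,0,0,0,0],
])

```text
time: 9.75
tcp_pos: [0.6124, 0.0133, 0.0408]
tcp_rot: [3.14, 0.083, 0.001]
wrist_force: [0.2, -0.3, 0.4]
opening: 0.528
finger_force: 0.0
```

Call:
arm_command([
  [120,-0.001,0,0,0],
  [120,-0.001,0,0,0],
  [120,-0.001,0,0,0],
  [120,0,0,0,0],
])

```text
time: 10.08
tcp_pos: [0.6095, 0.0132, 0.0406]
tcp_rot: [-3.14, -0.083, 0.0]
wrist_force: [0.0, -0.1, 0.4]
opening: 0.528
finger_force: 0.0
```

Run:
```python
from h import *
p,d,P=cloud('side')
cv2.imwrite('pics/s4.png',cv2.resize(p[190:300,240:390],None,fx=5,fy=5,interpolation=cv2.INTER_CUBIC)[...,::-1])
```

```text
(no output)
```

View pics/s4.png

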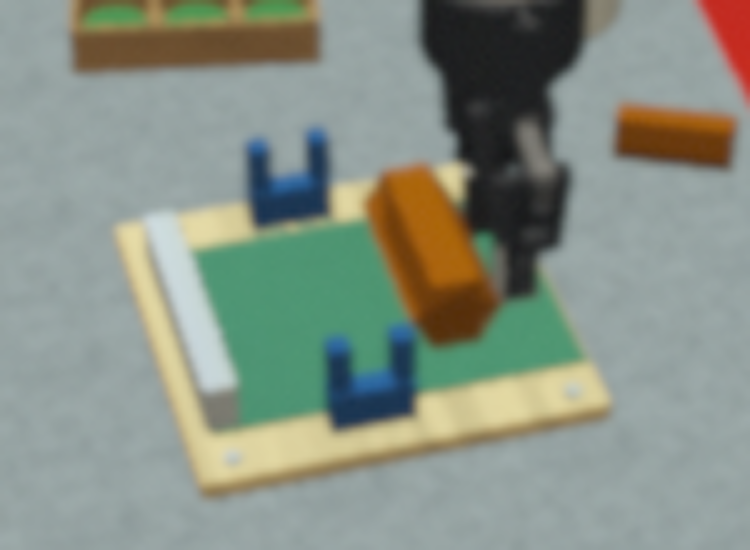

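The fingers stand just behind the blank at crop (515,270), almost touching its rear edge at (490,300).

Call:
arm_command([
  [120,-0.001,0,0,0],
  [120,-0.001,0,0,0],
  [120,0,0,0,0],
])

```text
time: 10.38
tcp_pos: [0.6078, 0.0133, 0.0408]
tcp_rot: [3.14, 0.083, 0.002]
wrist_force: [0.9, -0.5, -0.2]
opening: 0.526
finger_force: 0.7
```

Call:
arm_command([
  [120,-0.001,0,0,0],
  [120,-0.001,0,0,0],
  [120,0,0,0,0],
])

```text
time: 10.63
tcp_pos: [0.6056, 0.0133, 0.0408]
tcp_rot: [3.14, 0.083, 0.001]
wrist_force: [1.1, -0.5, 0.3]
opening: 0.535
finger_force: 0.9
```

Call:
arm_command([
  [120,-0.0017,0,0.0027,0],
  [120,-0.0021,0,0.0028,0],
  [120,-0.0023,0,0.0025,0],
  [120,-0.0025,0,0.0023,0],
])

```text
time: 10.97
tcp_pos: [0.5965, 0.0133, 0.0511]
tcp_rot: [3.14, 0.083, -0.001]
wrist_force: [-0.4, -1.3, -0.1]
opening: 0.53
finger_force: 0.1
```

```bash
cat > bl.py <<'E'
from h import *
out=[]
for n,b in (('side',(290,345,215,265)),):
    p,d,P=cloud(n); h=cv2.cvtColor(p,cv2.COLOR_RGB2HSV); V,U=np.mgrid[:480,:640]
    on=(P[...,0]>.46)&(P[...,0]<.63)&(P[...,1]>-.06)&(P[...,1]<.08)&(P[...,2]>.01)&(P[...,2]<.07)
    amb=on&(h[...,0]>3)&(h[...,0]<20)&(h[...,1]>150); wh=on&(h[...,1]<60)&(h[...,2]>140)&(P[...,0]>.475)
    for m,nm in((amb,'amber'),(wh,'white')):
        Q=P[m]*1000
        if len(Q)>8: print(nm,len(Q),'x/y/z 2-98%',np.round(np.percentile(Q,[2,98],axis=0).T,1).tolist())
print(read_state()['tcp_pos'],read_state()['wrist_force'])
import sys
if len(sys.argv)>1: cv2.imwrite(sys.argv[1],cv2.resize(p[190:300,240:390],None,fx=5,fy=5,interpolation=cv2.INTER_CUBIC)[...,::-1])
E
python3 bl.py pics/s5.png
```

```text
amber 542 x/y/z 2-98% [[545.0, 583.0], [-35.8, 48.2], [24.5, 57.2]]
white 30 x/y/z 2-98% [[491.0, 629.3], [-9.7, 77.5], [10.3, 64.8]]
[0.59639733 0.0133359  0.05163587] [ 2.01145644 -0.01765161  0.59029354]
```

View pics/s5.png

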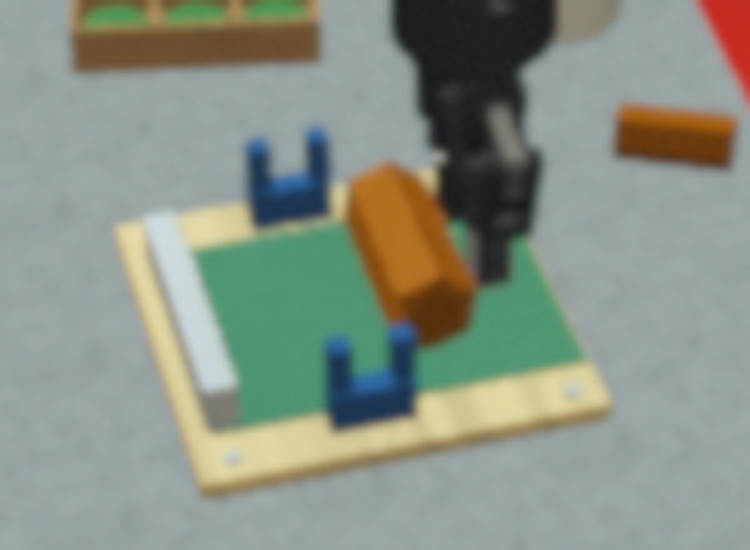

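It is tipping: the hexagonal end at crop (440,305) has rotated about 15–20°. Continuing the arc.

Call:
arm_command([
  [120,-0.0026,0,0.002,0],
  [120,-0.0029,0,0.0018,0],
  [120,-0.003,0,0.0015,0],
  [120,-0.003,0,0.0012,0],
  [120,-0.002,0,0.0005,0],
  [120,0,0,0,0],
  [120,0,0,0,0],
  [120,0,0,0,0],
])

```text
time: 11.68
tcp_pos: [0.5834, 0.0133, 0.0578]
tcp_rot: [-3.14, -0.083, 0.0]
wrist_force: [0.0, 0.7, -0.1]
opening: 0.528
finger_force: 0.0
```

```bash
python3 bl.py
```

```text
amber 427 x/y/z 2-98% [[529.5, 563.6], [-35.6, 49.8], [29.0, 54.1]]
white 93 x/y/z 2-98% [[505.0, 629.8], [-32.7, 73.6], [10.7, 52.7]]
[0.5834684  0.01327286 0.05774918] [-0.29325487  0.21315548 -0.23051801]
```

First roll done: the blank's middle is now about x 0.551 and white shows. Backing off and repeating.

Call:
arm_command([
  [120,0.008,-0.001,0,0],
  [120,0.007,-0.002,0,0],
  [120,0,0,-0.007,0],
  [120,0,0,-0.007,0],
  [120,0,0,-0.003,0],
  [120,0,0,0,0],
  [120,-0.005,0,0,0],
  [120,-0.004,0,0,0],
])

```text
time: 12.4
tcp_pos: [0.589, 0.0103, 0.0408]
tcp_rot: [-3.14, -0.083, 0.001]
wrist_force: [0.1, 1.1, -1.0]
opening: 0.527
finger_force: 0.0
```

Call:
arm_command([
  [120,0,0,0,0],
  [120,-0.001,0,0,0],
  [120,-0.001,0,0,0],
  [120,0,0,0,0],
])

```text
time: 12.73
tcp_pos: [0.5874, 0.0103, 0.0412]
tcp_rot: [3.14, 0.083, 0.001]
wrist_force: [-0.2, -0.6, -0.1]
opening: 0.53
finger_force: 0.0
```

Call:
arm_command([
  [120,-0.001,0,0,0],
  [120,-0.001,0,0,0],
  [120,0,0,0,0],
])

```text
time: 12.98
tcp_pos: [0.5854, 0.0103, 0.0409]
tcp_rot: [3.14, 0.083, -0.0]
wrist_force: [0.8, -0.6, -0.2]
opening: 0.527
finger_force: 0.0
```

Call:
arm_command([
  [120,-0.001,0,0,0],
  [120,-0.001,0,0,0],
  [120,0,0,0,0],
])

```text
time: 13.23
tcp_pos: [0.5835, 0.0103, 0.0409]
tcp_rot: [3.14, 0.083, 0.001]
wrist_force: [0.0, 0.3, -0.9]
opening: 0.525
finger_force: 0.2
```

Call:
arm_command([
  [120,-0.001,0,0,0],
  [120,-0.001,0,0,0],
  [120,0,0,0,0],
])

```text
time: 13.48
tcp_pos: [0.5817, 0.0102, 0.0412]
tcp_rot: [3.14, 0.083, 0.001]
wrist_force: [1.3, -0.3, 0.2]
opening: 0.529
finger_force: 0.9
```

In contact; same arc.

Call:
arm_command([
  [120,-0.0018,0,0.0027,0],
  [120,-0.0021,0,0.0028,0],
  [120,-0.0023,0,0.0025,0],
  [120,-0.0025,0,0.0023,0],
  [120,-0.0026,0,0.002,0],
  [120,-0.0029,0,0.0018,0],
  [120,-0.003,0,0.0015,0],
  [120,-0.003,0,0.0012,0],
])

```text
time: 14.15
tcp_pos: [0.5608, 0.0103, 0.0579]
tcp_rot: [-3.14, -0.083, 0.0]
wrist_force: [-0.8, -0.2, -0.1]
opening: 0.529
finger_force: 0.0
```

Call:
arm_command([
  [120,-0.002,0,0.0005,0],
  [120,0,0,0,0],
  [120,0,0,0,0],
  [120,0.006,0,0,0],
  [120,0.008,0,0,0],
  [120,0.006,0,0,0],
])

```text
time: 14.65
tcp_pos: [0.5803, 0.0103, 0.0582]
tcp_rot: [3.14, 0.083, 0.001]
wrist_force: [-0.1, 0.5, -0.2]
opening: 0.531
finger_force: 0.0
```

```bash
python3 bl.py pics/s6.png
```

```text
amber 195 x/y/z 2-98% [[504.6, 542.6], [-37.6, 46.7], [22.8, 48.3]]
white 297 x/y/z 2-98% [[513.4, 628.5], [-33.6, 71.4], [13.0, 54.3]]
[0.5810555  0.01020928 0.05818467] [-0.32383257  0.13255542  0.60086356]
```

View pics/s6.png

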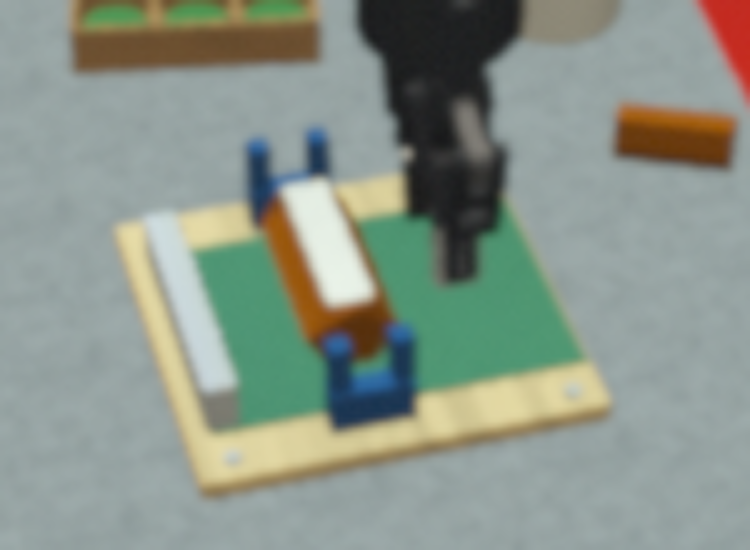

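White is on top (crop (330,240)), middle about x 0.527. Now down and push level to the stop.

Call:
arm_command([
  [120,0,-0.003,-0.006,0],
  [120,0,-0.002,-0.006,0],
  [120,0,0,-0.005,0],
  [120,0,0,0,0],
  [120,-0.007,0,0,0],
  [120,-0.006,0,0,0],
  [120,-0.004,0,0,0],
  [120,-0.002,0,0,0],
])

```text
time: 15.37
tcp_pos: [0.5596, 0.0053, 0.0416]
tcp_rot: [3.14, 0.083, 0.001]
wrist_force: [1.7, -0.2, 0.3]
opening: 0.524
finger_force: 0.9
```

Call:
arm_command([
  [120,-0.001,0,0,0],
  [120,-0.002,0,0,0],
  [120,-0.003,0,0,0],
  [120,-0.003,0,0,0],
  [120,-0.003,0,0,0],
  [120,-0.003,0,0,0],
  [120,-0.003,0,0,0],
  [120,-0.003,0,0,0],
])

```text
time: 16.03
tcp_pos: [0.5392, 0.0053, 0.0414]
tcp_rot: [3.14, 0.083, 0.001]
wrist_force: [2.1, -0.3, 2.0]
opening: 0.531
finger_force: 1.4
```

Call:
arm_command([
  [120,-0.003,0,0,0],
  [120,-0.003,0,0,0],
  [120,-0.003,0,0,0],
  [120,-0.002,0,0,0],
  [120,0,0,0,0],
])

```text
time: 16.45
tcp_pos: [0.5279, 0.0053, 0.0412]
tcp_rot: [-3.14, -0.083, 0.0]
wrist_force: [1.5, 0.3, 2.0]
opening: 0.531
finger_force: 0.8
```

```bash
python3 bl.py
```

```text
amber 237 x/y/z 2-98% [[473.2, 514.6], [-38.3, 42.6], [18.3, 47.2]]
white 298 x/y/z 2-98% [[481.9, 628.5], [-34.6, 64.6], [11.1, 55.0]]
[0.52789221 0.00530047 0.04109395] [ 1.36159924 -0.83899389  1.28155398]
```

Roughly 6 mm to go; small steps until the force rises.

Call:
arm_command([
  [120,-0.0015,0,0,0],
  [120,-0.0015,0,0,0],
  [120,-0.0015,0,0,0],
  [120,0,0,0,0],
])

```text
time: 16.83
tcp_pos: [0.5235, 0.0053, 0.0411]
tcp_rot: [3.14, 0.083, -0.001]
wrist_force: [2.1, 0.4, 1.5]
opening: 0.531
finger_force: 0.8
```

Call:
arm_command([
  [120,-0.001,0,0,0],
  [120,-0.001,0,0,0],
  [120,0,0,0,0],
])

```text
time: 17.08
tcp_pos: [0.5218, 0.0053, 0.0411]
tcp_rot: [-3.14, -0.083, -0.001]
wrist_force: [3.3, 0.8, 0.8]
opening: 0.534
finger_force: 1.9
```

Call:
arm_command([
  [120,-0.001,0,0,0],
  [120,-0.001,0,0,0],
  [120,0,0,0,0],
])

```text
time: 17.33
tcp_pos: [0.5215, 0.0054, 0.0419]
tcp_rot: [-3.14, -0.083, -0.008]
wrist_force: [9.8, 0.2, -1.0]
opening: 0.53
finger_force: 4.8
```

Call:
arm_command([
  [120,-0.001,0,0,0],
  [120,0,0,0,0],
  [120,0.003,0,0,0],
  [120,0.006,0,0,0],
  [120,0.012,0,0,0],
  [120,0.015,0,0,0],
  [120,0,0,0.03,0],
  [120,0,0,0.04,0],
])

```text
time: 18.0
tcp_pos: [0.5518, 0.0054, 0.1057]
tcp_rot: [-3.139, -0.083, 0.021]
wrist_force: [1.0, -1.0, -0.0]
opening: 0.53
finger_force: 0.0
```

Call:
arm_command([
  [120,0.03,0.03,0.03,0],
  [120,0.03,0.03,0.03,0],
  [120,0.03,0.03,0.03,0],
  [120,0.03,0.03,0,0],
  [120,0,0.03,0,0],
  [120,0,0,0,0],
  [120,0,0,0,0],
])

```text
time: 18.58
tcp_pos: [0.6558, 0.1385, 0.1812]
tcp_rot: [3.14, 0.088, -0.007]
wrist_force: [-0.7, 0.1, 0.4]
opening: 0.53
finger_force: 0.0
```

Run:
```python
from h import *
p,d,P=cloud('top'); h=cv2.cvtColor(p,cv2.COLOR_RGB2HSV).astype(int); V,U=np.mgrid[:480,:640]
r=lambda m:(m.sum(),cv2.minAreaRect((P[m][:,:2]*1000).astype(np.float32)),np.median(P[m][:,2]))
b=(U>225)&(U<335)&(V>240)&(V<310)
print('white',r(b&(P[...,2]>.044)&(P[...,2]<.06)&(h[...,1]<60)&(P[...,0]>.47)&(abs(P[...,1])<.06)))
print('hand',r((U>370)&(U<440)&(V>225)&(V<325)&(P[...,2]>.065)&(P[...,2]<.09)))
cv2.imwrite('pics/t7.png',cv2.resize(p[190:320,220:440],None,fx=3.6,fy=3.6,interpolation=cv2.INTER_CUBIC)[...,::-1])
```

```text
white (np.int64(364), ((489.60321044921875, 8.736194610595703), (21.207275390625, 89.29519653320312), 3.5030601024627686), np.float64(0.0503880683880939))
hand (np.int64(289), ((485.5096130371094, -294.29443359375), (71.56424713134766, 19.1424617767334), 13.460753440856934), np.float64(0.07659784662515856))
```

View pics/t7.png

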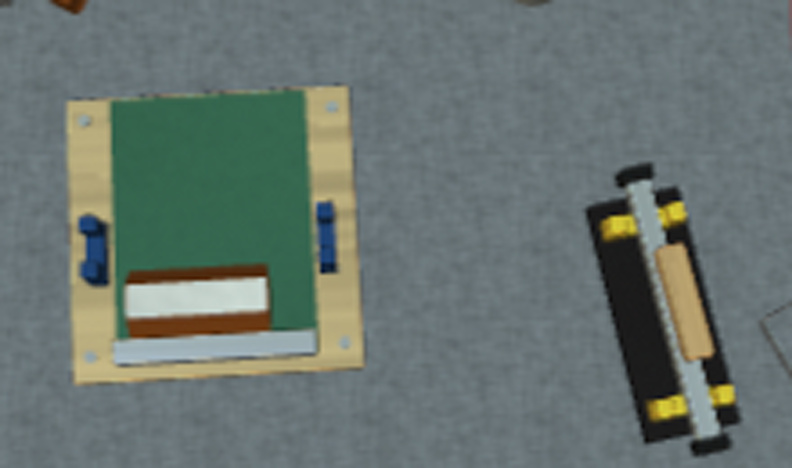

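The blank is white face up and flush against the stop: middle at crop (197,298), x 0.4896, angle 3.5° as the bed, about 11 mm off-centre sideways. The bar lies in both saddles at crop (672,310).

```bash
python3 -c "
from cell import *
print(close_job())"
```

```text
the job is handed in; nothing more can be done
None
```

I handed the job in at about 18.6 s: the last look showed the bar level in both saddles and the blank white face up, flush against the stop; the bystanders were not touched, and no verdict was returned.

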